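Hold the brake-release key home in the carving positioner

ROBOT

A 6-joint arm with a two-finger parallel gripper is mounted at the origin on the work surface. World frame = base frame: x ahead of the robot, y to its left, z up, the work surface at z = 0. Lengths are in mm, angles in rad, forces in N, time in s.
With the tool pointing down it reaches from about 275 to 750 mm from the base axis. Payload 10.2 kg.
Tool frame: the origin (TCP) lies between the finger pads; the fingertips stand 17 mm ahead of it and the grasp point (between the pads) lies 2 mm behind it (tips_ahead is the distance from the TCP to the fingertips, in mm); z points along the fingers, y is the line along which they close (so a half turn about z gives the same grasp; the last joint's range is limited). The gripper opens to 85 mm and grips with 20 to 120 N. Pads are 22 mm wide; open, the fingers measure 114 mm over their backs; the gripper's body (76 mm by 85 mm) begins 54 mm behind the grasp point. The pads swing forward as they close: fully open they stand 13 mm farther back than shut.
Start: joints at [-1.413, 0.313, 1.498, -0, 1.331, -0.223], TCP at [195.111, -487.404, 248.294] pointing down, gripper open.
Joint ranges: [-2.94, 2.94], [-0.97, 2.17], [0.19, 2.56], [-1.23, 4.37], [0.02, 3.11], [-2.88, 2.88]. Speed limits (rad/s): [2.39, 2.39, 3.01, 3.14, 3.14, 3.14].

INTERFACE

Orientations are given as a unit quaternion [w, x, y, z].
In Python, from rig import sense, capture, finish_job, boxes_of, tips_ahead gives the robot as it stands.
- The arm moves only by the tool drive_tool, never from a script. Its argument "commands" is text: rows parted by semicolons, each of 7 numbers parted by spaces: the shift along the world's x, y, z in units of 0.1 m (1.0 is 0.1 m), then the turn, a rotation vector about the world's x, y, z in units of pi/4 rad (1.0 is pi/4 rad), then the opening in per cent of the stroke, from 0 (shut) to 100 (fully open). A call has 1 to 20 rows; each row shifts and turns the commanded pose from where the row before left it; what a row does not reach is not made up. A row lasts 1/12 s, in which the tool goes at most 41.7 mm and 7.16 degrees, less where a joint would pass 70% of its speed; a pose out of reach is approached as far as the arm can. A call with a number of a shift or a turn outside -1 to 1 is refused whole. A call with a gripper value outside its range is refused whole. The fingers move at their own pace and stop on an object; "force" is the grip in N (left out, the last holds). Time passes only in rows, so rows that do not move let the fingers close. It gives the time, the measured TCP pose, the force, the opening and the grip force at its end, in the units of the state.
- sense(): the state, without advancing time (a new reading comes with each control period).
- capture(name): name is "side" or "top"; returns a dict with "pixels" (420x560x3 uint8, blue, green, red), "fov_y" (degrees; the focal length in pixels is half the picture's height over the tangent of half this angle, whatever the lens; pixels are square), "cx", "cy" (the principal point, pixels), "k1" (the pictures are not rectified: a ray, as slopes to the right and down, at radius r is drawn at 1 + k1 r^2 times it, then the intrinsics apply), "position" and "attitude" of the camera in the world. Camera axes: x right, y down, z forward; pixel columns grow to the right and rows downward; lengths in mm; the calibration is good to about 2 mm. A picture is of the moment at which its call begins. There is no depth.
- finish_job(): hands the job in; it is judged then, once.
Trained networks look in a picture, given as the dict that the camera call returned (one of the last four; its "shot" number tells which), for a name from the list of things; names that differ only in an ending like _2 or _b are one class to them, and where a whole thing is asked for, a point or a joint stands for the part that bears it (a point fixed in the world has none). Each returns a list of dicts, best first, with "confidence" (0 to 1); they miss things now and then, are a little off and sometimes report something else, mostly with a low value. They report only what shows in the picture. A call takes as long as a camera call. They do not tell look-alikes from the thing itself.
- boxes_of(picture, name): "position" ([column, row] in pixels, amid what is visible of it).
The state is a dict: "time_s": time; "joints": joint angles; "dq": joint speeds; "tau": joint torques, N m; "eef_pos": TCP position; "ee_rot": TCP orientation; "force": force on the tool from outside, world axes, zero at the start; "wrist_torque": the same for the moment, N m; "grip_width": opening from 0.0 (shut) to 1.0 (fully open); "grip_force": force on a finger pad.
Only numpy, scipy, OpenCV 4.12 (cv2) and the standard library are available. Lean on these libraries where they do the work, as an engineer would, in place of code of your own. Each camera call takes 0.05 s, during which the arm holds its last target. There are 200 camera calls.

TASK

I want to swing the carved owl panel round, so release the brake of the carving positioner for me: take the orange T-handled key out of the wooden rack, put its foot into the brake socket, turn it until its splines mesh with the slots, and push it fully home against the spring, its collar down on the socket's rim. Finish while still gripping the handle and pressing the key down, upright and fully home: do not let go or ease off. Leave the other things on the bench and in the rack where they are.

Things in the scene. Friction and masses are not known exactly. Their poses are not given: they have to be found in the camera images.
- key_grip (a point): centre of the handle bar of the upright steel key (about 180 g; all sizes in mm; orange T-handle), on its axis; x along the bar, z up. Bar 72 long, 16 thick, 24 high; under it a round stem 16 across. At the start the key stands in one of the rack's two holes, this point 91 above the bench; it must rise 33 to come clear, and can turn freely there
- key_collar (a point): same axes; on the key's axis at the underside of its collar (40 across, 6 thick), 46 below key_grip. Below it: four brass splines, a cross along x and y (one pair parallel to the bar), each 6 wide, reaching 14 from the axis, full width for 15 down, then pointed, ending 18 below; a central round pilot 12 across with a coned tip, ending 32 below. In the rack the collar rests on the rack's top
- rack: pale wooden block fixed to the bench, 70 (x) by 190 (y) by 45 high; origin under its centre. Two round holes 35 across at y = +55 and -55; one holds the key, the other a bench dog
- bench_dog: bystander: turned dark wooden knob 34 across on a brass collar 42 across, standing in the rack's other hole, its top 86 above the bench; origin at its foot, 13 above the bench. Leave it there
- socket_mouth (a point): brake socket, an upright dark steel sleeve 44 across at the near end of the positioner: centre of its mouth, at the rim, 60 above the bench; z up. Four slots in brass, a cross along x and y, each 9 wide, reaching 15 from the axis, all the way down, round a bore 15 across. Any quarter turn of the key fits. Key home: key_grip 46 above this point; splines unmeshed, resting on the rim: 64 above
- socket_flange (a point): centre of the top of the black flange (74 across) at the sleeve's foot, 36 below socket_mouth, same axes: four yellow lines on it point along the four slots. The socket's angle differs each time; it is stiff (0.8 N m to turn it)
- plunger (a joint): the red sprung plunger in the bore of the socket, 20 below the rim at rest: the distance (m) by which the pilot has pushed it down. 0 at rest, 0.012 with the key fully home, stop at 0.0135; the spring needs 4 N to start and about 9.5 N when fully home and lifts the key if the push is eased
- positioner: green cast carving positioner fixed to the bench; origin on the bench under the socket's axis; its round table (170 across) is centred 150 along its +x axis, on it the owl panel (110 by 90), whose highest point is 66 above the bench
- gouge: bystander: carving gouge lying on the bench in front of the rack, 222 long, 23 thick; origin at the brass ferrule, on the bench
- offcut: bystander: wooden offcut 60 by 110 by 25 high, behind the rack; origin under its centre
- wax_tin: bystander: round blue tin, 48 across, 28 high, in front of the socket; origin under its centre
- mallet: bystander: round carver's mallet standing on its head, 74 across, 200 high, at the right of the bench; origin under its centre
- stone: bystander: grey sharpening stone on a wooden base, 170 by 70 by 34 high, at the left of the bench; origin under its centre
- brush: bystander: hand brush lying at the right of the bench; origin under its middle
Not all that is in view belongs to the job. Leave any green or red look-alike of the part that bears key_grip alone.

How it is judged:
By the outcome, as a careful person would: the job done as asked, in the order asked, and still so for the second after the job is handed in, while the arm keeps its last pose, push and grip.
It also fails if it takes over 42 s, if anything falls off the work surface, if the arm or the gripper's body presses on something with over 40 N, if the wrist force passes 120 N, or if a joint passes its speed limit or range.

## Working session

There is one attempt and no reset: what is moved stays moved. The work goes in short steps, Python scripts to look and compute and a tool call to move; the robot and the scene stay as the last step left them, time stands still between calls to the robot, and variables do not carry over. Pictures are saved under pics/ and viewed, at most 10 in all, crops included, and the job is handed in when it is done.

Besides the shell and the picture viewer there is one more tool, called after "Emit:" as name(argument=value, ...) on one line, values as JSON. drive_tool: Moves the arm, as the interface text tells. Shifts and turns lie within -1 to 1; 1 stands for 0.1 m of shift or pi/4 rad of turn. Its arguments: {"type":"object","properties":{"commands":{"type":"string"},"force":{"type":"number"}},"required":["commands"]}

```bash
ls; mkdir -p pics
cat > h.py <<'E'
import numpy as np, cv2
from scipy.spatial.transform import Rotation as R
from rig import sense, capture, finish_job, boxes_of, tips_ahead
def cam(p):
    f=p["pixels"].shape[0]/2/np.tan(np.radians(p["fov_y"])/2)
    q=p["attitude"]; Rm=R.from_quat([q[1],q[2],q[3],q[0]]).as_matrix() if np.size(q)==4 else np.array(q)
    return f,Rm,np.array(p["position"],float)
def ray(p,uv):
    f,Rm,c=cam(p); d=np.array([(uv[0]-p["cx"])/f,(uv[1]-p["cy"])/f]); s=d.copy()
    for _ in range(30): s=d/(1+p["k1"]*(s@s))
    v=Rm@np.array([s[0],s[1],1]); return c,v/np.linalg.norm(v)
def atz(p,uv,z):
    c,v=ray(p,uv); return c+v*(z-c[2])/v[2]
def proj(p,X):
    f,Rm,c=cam(p); x=Rm.T@(np.array(X,float)-c); s=x[:2]/x[2]; s=s*(1+p["k1"]*(s@s))
    return np.array([p["cx"]+f*s[0],p["cy"]+f*s[1]])
def tri(a,ua,b,ub):
    c1,v1=ray(a,ua); c2,v2=ray(b,ub)
    t=np.linalg.lstsq(np.c_[v1,-v2],c2-c1,rcond=None)[0]
    A=c1+t[0]*v1; B=c2+t[1]*v2; return (A+B)/2,np.linalg.norm(A-B)
E
python3 - <<'E'
from h import *
t=capture("top"); s=capture("side")
for n,p in(("top",t),("side",s)):
    print(n,{k:v for k,v in p.items() if k!="pixels"}); cv2.imwrite(f"pics/{n}0.png",p["pixels"])
    for o in["key_grip","rack","bench_dog","positioner","socket_mouth","socket_flange","gouge","wax_tin"]:
        print(o,[(np.round(b["position"],1).tolist(),round(b["confidence"],2)) for b in boxes_of(p,o)][:4])
print(sense())
E
```

```text
pics
top {'fov_y': 44.34243218745696, 'cx': 272.7463759173669, 'cy': 208.43894445546033, 'k1': -0.09325631120291503, 'position': array([ 359.99734153,  -10.3865825 , 1454.28252746]), 'attitude': array([-0.04242924,  0.70981203, -0.70217642,  0.03626185]), 'shot': 1}
key_grip [([239.5, 208.9], 0.79), ([211.3, 275.6], 0.75), ([296.8, 255.7], 0.66), ([157.7, 219.3], 0.64)]
rack [([220.6, 208.5], 0.9)]
bench_dog [([200.3, 202.9], 0.65), ([239.4, 206.1], 0.23)]
positioner []
socket_mouth [([340.4, 206.0], 0.68)]
socket_flange [([340.5, 205.1], 0.69), ([331.9, 163.7], 0.29)]
gouge [([232.2, 247.0], 0.67), ([329.8, 162.6], 0.43)]
wax_tin [([346.2, 237.9], 0.67)]
side {'fov_y': 45.12666884862625, 'cx': 283.9075971276771, 'cy': 215.3081355933759, 'k1': -0.06599655581727748, 'position': array([-226.07800765,  843.8093205 ,  908.28989509]), 'attitude': array([ 0.15782101, -0.32439234,  0.83268119, -0.42012401]), 'shot': 2}
key_grip [([299.9, 219.6], 0.7), ([331.9, 226.5], 0.67), ([296.4, 281.5], 0.64), ([207.4, 286.8], 0.61)]
rack [([248.1, 253.0], 0.93), ([414.0, 185.8], 0.68)]
bench_dog [([22
[... 190 characters left out ...]
in []
{'time_s': 0.9, 'joints': array([-1.41341706e+00,  3.12909246e-01,  1.49768628e+00,  5.44209459e-05,
        1.33102235e+00, -2.23355551e-01]), 'dq': array([-0.00088921, -0.00106475,  0.00068261, -0.00021505,  0.0007755 ,
       -0.00210013]), 'tau': array([ 1.75222976e-03, -4.12157428e+01, -2.59894878e+01, -1.07363728e-04,
        4.56349608e-04,  7.53910854e-06]), 'eef_pos': array([ 195.1152562 , -487.40582563,  248.29461273]), 'ee_rot': array([-1.17316852e-05,  9.81936003e-01,  1.89213334e-01,  2.68334807e-05]), 'force': array([-0.53134477,  0.05696034,  0.3811115 ]), 'wrist_torque': array([ 0.04814493, -0.01750612,  0.00464977]), 'grip_force': 0.0, 'grip_width': 1.0031958594862316}
```

View pictures.

Run:
```python
import cv2
t=cv2.imread("pics/top0.png"); s=cv2.imread("pics/side0.png")
cv2.imwrite("pics/tc.png",cv2.resize(t[130:300,140:390],None,fx=3.2,fy=3.2,interpolation=cv2.INTER_CUBIC))
```

```text
(no output)
```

View pics/tc.png

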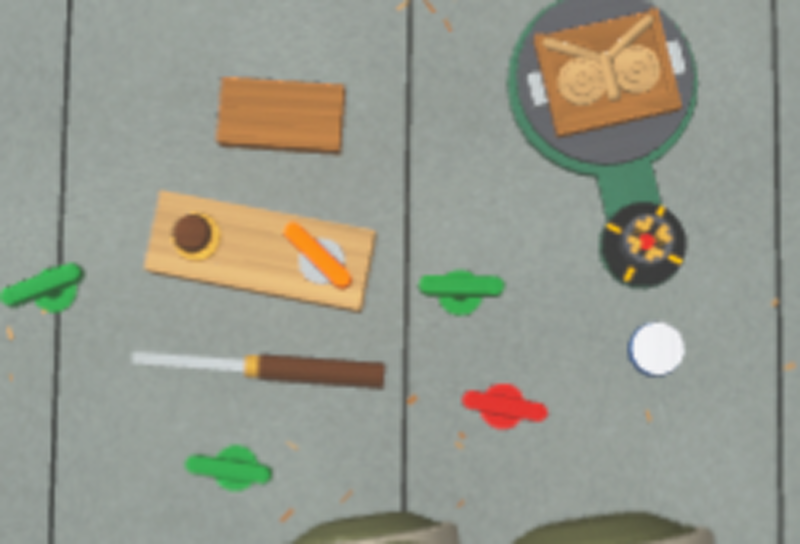

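View pics/side0.png

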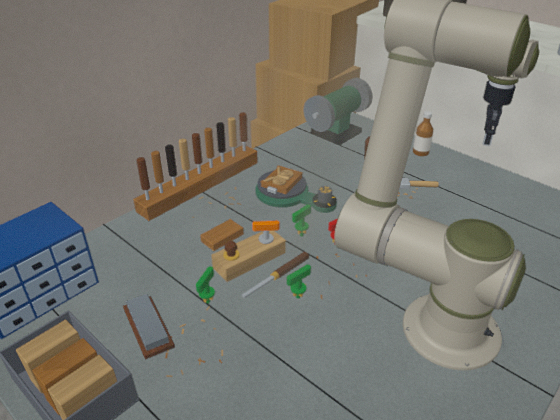

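Candidates for the key, in top-view pixels: green at (158,219), (284,219) and (211,276), red at (297,256), and orange at (239,209), standing in the rack. The orange one is my choice. The dog is at (200,203) and the socket at (341,205). Next I measure the key and socket poses and check the choice in a close crop.

```bash
cat > m.py <<'E'
from h import *
def blob(p,lo,hi,c=None,r=60):
    m=cv2.inRange(cv2.cvtColor(p["pixels"],cv2.COLOR_BGR2HSV),lo,hi)
    if c is not None:
        k=np.zeros_like(m); cv2.circle(k,tuple(int(round(v)) for v in c),r,255,-1); m&=k
    return m
def wts(p,m):  # soft subpixel points
    v,u=np.nonzero(m); return np.c_[u,v].astype(float)
E
python3 - <<'E'
from m import *
t=capture("top"); s=capture("side")
# key bar: orange
mt=blob(t,(5,190,150),(16,255,255),(239,209),16); a=wts(t,mt)
P=np.array([atz(t,u,103) for u in a])[:,:2]; c=P.mean(0); w,V=np.linalg.eigh(np.cov((P-c).T)); d=V[:,1]
e=P@d; n=P@V[:,0]
print("bar n",len(a),"px",a.mean(0),"ctr",c,"yaw",np.degrees(np.arctan2(d[1],d[0])),"len",np.ptp(e),"wid",np.ptp(n), "mid",(e.max()+e.min())/2*d+(n.max()+n.min())/2*V[:,0])
ms=blob(s,(5,190,150),(16,255,255),(265,227),20); b=wts(s,ms); print("side n",len(b),b.mean(0),"tri",tri(t,a.mean(0),s,b.mean(0)))
# socket: flange yellow lines, plunger red
q0=(340.8,205.5)
y=wts(t,blob(t,(18,150,130),(34,255,255),q0,16)); P=np.array([atz(t,u,24) for u in y])[:,:2]
r=wts(t,blob(t,(0,170,120),(5,255,255),q0,8)); print("red",len(r),r.mean(0),atz(t,r.mean(0),40))
for z,q in((60,(341,205.5)),): print("sock",atz(t,q,z))
np.savez("sock.npz",P=P,y=y)
print(np.round(y).astype(int).tolist())
C=lambda im,u,v,w,f:cv2.resize(im[v-w:v+w,u-w:u+w],(390,390),interpolation=cv2.INTER_NEAREST)
cv2.imwrite("pics/close.png",np.hstack([C(t["pixels"],239,209,20,0),C(t["pixels"],341,205,20,0)]))
cv2.imwrite("t1.png",t["pixels"]);cv2.imwrite("s1.png",s["pixels"])
E
```

```text
bar n 126 px [238.84126984 209.1984127 ] ctr [508.09007357  91.79965218] yaw 46.653581466088184 len 67.79565556242119 wid 13.912761611463395 mid [507.96017701  92.05318322]
side n 190 [265.84210526 225.57368421] tri (array([509.70537047,  92.94984289,  91.89390788]), np.float64(1.055807400082462))
red 15 [341.86666667 204.93333333] [ 529.79226869 -188.16813175   40.        ]
sock [ 525.8106941  -183.28041319   60.        ]
[[346, 194], [345, 195], [346, 195], [347, 195], [345, 196], [346, 196], [347, 196], [346, 197], [342, 198], [339, 199], [341, 199], [342, 199], [343, 199], [330, 200], [331, 200], [332, 200], [339, 200], [340, 200], [341, 200], [342, 200], [330, 201], [331, 201], [332, 201], [333, 201], [340, 201], [341, 201], [342, 201], [346, 201], [347, 201], [332, 202], [333, 202], [345, 202], [346, 202], [347, 202], [345, 203], [346, 203], [347, 203], [337, 204], [338, 204], [346, 204], [347, 204], [348, 204], [337, 205], [338, 205], [339, 205], [338, 206], [339, 206], [338, 207], [339, 207], [338, 208], [343, 208], [344, 208], [345, 208], [346, 208], [342, 209], [343, 209], [344, 209], [345, 209], [346, 209], [342, 210], [343, 210], [349, 210], [350, 210], [351, 210], [352, 210], [349, 211], [350, 211], [351, 211], [352, 211], [337, 213], [336, 214], [337, 214], [338, 214], [335, 215], [336, 215], [337, 215], [335, 216], [336, 216], [337, 216], [335, 217], [336, 217]]
```

View pics/close.png

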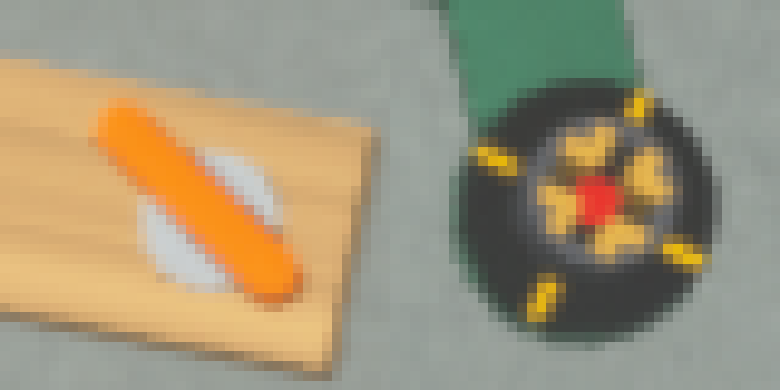

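The crop confirms it: the orange bar lies diagonally over a grey collar in the rack's right-hand hole. The socket shows four yellow lines on the black flange, at crop (640,105), (495,160), (685,255) and (543,300), in line with the dark slots round the red plunger.

```bash
cat > so.py <<'E'
from m import *
def lines(p,q0,n=20):
    # soft weights: yellowness (G+R)/2-B minus threshold, ring in world 24..38mm
    im=p["pixels"].astype(float); Y=np.minimum(im[...,1],im[...,2])-im[...,0]
    c0=atz(p,q0,24)[:2]; out=[]; u,v=np.meshgrid(np.arange(int(q0[0])-n,int(q0[0])+n),np.arange(int(q0[1])-n,int(q0[1])+n))
    uv=np.c_[u.ravel(),v.ravel()]; W=np.array([atz(p,x,24)[:2] for x in uv]); w=np.clip(Y[uv[:,1],uv[:,0]]-35,0,None)
    for _ in range(4):
        r=np.linalg.norm(W-c0,axis=1); g=(r>23.5)&(r<39); th=np.arctan2(*(W-c0).T[::-1])
        k=np.angle((w[g]*np.exp(4j*th[g])).sum())/4
        out=[]
        for i in range(4):
            h=g&(abs(np.angle(np.exp(1j*(th-k-i*np.pi/2))))<.5); out.append((W[h]*w[h,None]).sum(0)/w[h].sum())
        out=np.array(out); c0=out.mean(0)
    d1=out[0]-out[2]; d2=out[1]-out[3]; a=[np.degrees(np.arctan2(*d[::-1]))%90 for d in(d1,d2)]
    return c0,np.degrees(k)%90,a,np.linalg.norm(out-c0,axis=1),out
E
python3 - <<'E'
from so import *
t=capture("top"); s=capture("side")
print(lines(t,(341,205.5)))
c,k,_,_,_=lines(t,(341,205.5))
print("side proj mouth",proj(s,[*c,60]),proj(s,[*c,24]),"key side proj",proj(s,[508.5,92.3,91]))
print("top mouth proj",proj(t,[*c,60]))
u,v=321,203
cv2.imwrite("pics/sc.png",np.hstack([cv2.resize(s["pixels"][v-22:v+22,x-22:x+22],(390,390),interpolation=cv2.INTER_NEAREST) for v,x in((200,323),(225,266))]))
E
```

```text
(array([ 530.0684203 , -187.79573309]), np.float64(63.3992873347287), [np.float64(63.58652899943331), np.float64(63.58589893895075)], array([31.74232665, 29.88931391, 30.59328542, 30.12559548]), array([[ 558.54944076, -201.81025324],
       [ 542.84784816, -160.77616038],
       [ 502.72161934, -174.0807198 ],
       [ 516.15477294, -214.51579896]]))
side proj mouth [325.7353451  189.45863057] [325.04548304 199.2300501 ] key side proj [266.5456614  225.95324477]
top mouth proj [342.64652886 203.96659189]
```

Emit:
drive_tool(commands="0.174 0.322 0 0 0 0.031 50;0.174 0.322 0 0 0 0.031 50;0.174 0.322 0 0 0 0.031 50;0.174 0.322 0 0 0 0.031 50;0.174 0.322 0 0 0 0.031 50;0.174 0.322 0 0 0 0.031 50;0.174 0.322 0 0 0 0.031 50;0.174 0.322 0 0 0 0.031 50;0.174 0.322 0 0 0 0.031 50;0.174 0.322 0 0 0 0.031 50;0.174 0.322 0 0 0 0.031 50;0.174 0.322 0 0 0 0.031 50;0.174 0.322 0 0 0 0.031 50;0.174 0.322 0 0 0 0.031 50;0.174 0.322 0 0 0 0.031 50;0.174 0.322 0 0 0 0.031 50;0.174 0.322 0 0 0 0.031 50;0.174 0.322 0 0 0 0.031 50", force=60)

```text
time_s: 2.6
eef_pos: [508.8, 94.1, 248.4]
ee_rot: [0.0, 0.917, 0.399, 0.0]
force: [0.2, -0.8, 1.0]
grip_width: 0.499
grip_force: 0.0
```

View pics/sc.png

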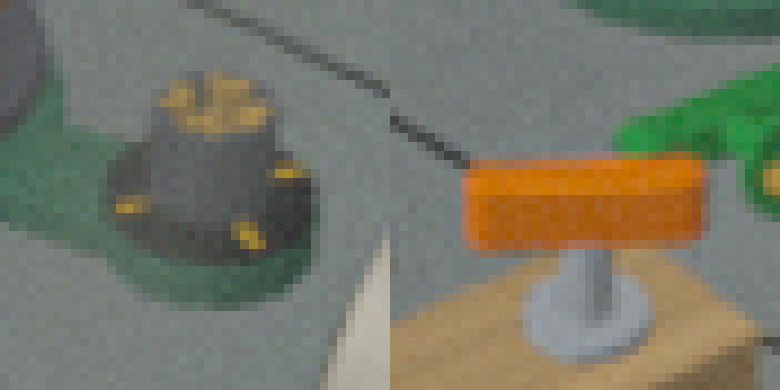

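Both pictures agree on the socket: centre (530, -188), mouth projected at side (325.7,189.5) against 325.6,189.6 seen, slots at 63.5°. The key also agrees at (508.5, 92.3), yaw 46.7°. Now I descend and grip.

Emit:
drive_tool(commands="0 -0.018 -0.32 0 0 -0.009 50;0 0 -0.32 0 0 0 50;0 0 -0.32 0 0 0 50;0 0 -0.32 0 0 0 50;0 0 -0.16 0 0 0 50;0 0 -0.16 0 0 0 50;0 0 0 0 0 0 50;0 0 0 0 0 0 50", force=60)

```text
time_s: 3.27
eef_pos: [508.2, 90.4, 88.3]
ee_rot: [-0.0, 0.919, 0.395, -0.0]
force: [0.0, 0.0, 0.2]
grip_width: 0.5
grip_force: 0.0
```

Emit:
drive_tool(commands="0 0 0 0 0 0 0;0 0 0 0 0 0 0;0 0 0 0 0 0 0;0 0 0 0 0 0 0;0 0 0 0 0 0 0;0 0 0 0 0 0 0;0 0 0 0 0 0 0;0 0 0 0 0 0 0", force=60)

```text
time_s: 3.93
eef_pos: [508.9, 90.4, 89.6]
ee_rot: [0.0, 0.919, 0.395, 0.001]
force: [-1.7, 0.4, 6.9]
grip_width: 0.179
grip_force: 59.0
```

Emit:
drive_tool(commands="0 0 0 0 0 0 0;0 0 0.05 0 0 0 0;0 0 0.1 0 0 0 0;0 0 0.15 0 0 0 0;0 0 0.15 0 0 0 0;0 0 0.15 0 0 0 0;0 0 0.1 0 0 0 0;0 0 0.05 0 0 0 0;0 0 0 0 0 0 0;0 0 0 0 0 0 0", force=100)

```text
time_s: 4.77
eef_pos: [508.1, 90.4, 163.0]
ee_rot: [-0.0, 0.919, 0.395, -0.0]
force: [0.0, -0.3, -2.9]
grip_width: 0.173
grip_force: 97.5
```

Run:
```python
from m import *
t=capture("top"); s=capture("side"); z=sense(); print(z["eef_pos"],z["force"],z["grip_width"],z["grip_force"])
cv2.imwrite("pics/l.png",np.hstack([cv2.resize(p["pixels"][v-32:v+32,x-32:x+32],(390,390),interpolation=cv2.INTER_NEAREST) for p,v,x in((t,209,239),(s,213,266))]))
```

```text
[507.90534825  90.38271978 162.47344236] [-0.04123899 -0.50018622 -2.76358197] 0.17290537926966487 97.51241381120053
```

View pics/l.png

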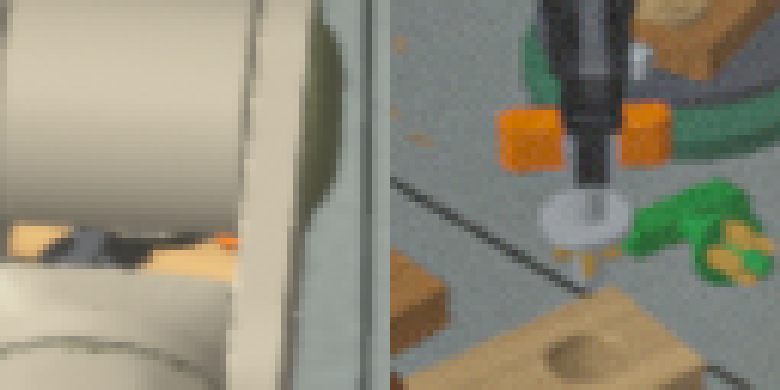

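The key is in the gripper and clear of the rack: collar at side crop (590,216), with the splines showing below it. The arm hides the top view. I measure where the key sits in the hand from the side view.

```bash
cat > kk.py <<'E'
from m import *
def key_side(s,X,yaw,off=1.4):
    """fit key pose (x,y) at known z and yaw: silhouettes of bar ends + collar"""
    g=np.array([X[0],X[1],X[2]+off]); pr=proj(s,g)
    m=blob(s,(5,170,110),(18,255,255),pr,24); m=cv2.morphologyEx(m,cv2.MORPH_OPEN,np.ones((2,2),np.uint8))
    a=wts(s,m); d=np.array([np.cos(yaw),np.sin(yaw),0])
    e=(proj(s,g+36*d)-proj(s,g-36*d)); e/=np.linalg.norm(e); n=np.array([-e[1],e[0]])
    # predicted silhouette from box corners
    pd=np.array([-np.sin(yaw),np.cos(yaw),0])
    K=np.array([proj(s,g+i*36*d+j*8*pd+[0,0,k*12]) for i in(1,-1) for j in(1,-1) for k in(1,-1)])
    f=lambda P,v:(np.percentile(P@v,1)+np.percentile(P@v,99))/2
    mm=lambda P,v:((P@v).max()+(P@v).min())/2
    res=np.array([mm(a,e)-mm(K,e),mm(a,n)-mm(K,n)])
    px=res[0]*e+res[1]*n
    return g,len(a),(np.ptp(a@e),np.ptp(K@e),np.ptp(a@n),np.ptp(K@n)),res,atz(s,proj(s,g)+px,g[2])-g
E
python3 - <<'E'
from kk import *
s=capture("side"); z=sense(); q=z["ee_rot"]; x=2*np.arctan2(q[2],q[1]); print("tool x yaw",np.degrees(x))
r=key_side(s,z["eef_pos"],x); print(r); d=r[-1]; print("along",d[0]*np.cos(x)+d[1]*np.sin(x),"across",-d[0]*np.sin(x)+d[1]*np.cos(x))
E
```

```text
tool x yaw 46.52175142014283
(array([507.95444123,  90.40420839, 163.913992  ]), 167, (np.float64(27.22740844896822), np.float64(28.596186596855915), np.float64(9.471531508228026), np.float64(11.33813500682669)), array([ 0.54797853, -0.83781942]), array([-1.64676616,  3.61692742,  0.        ]))
along 1.491465984727242 across 3.683684562197443
```

Emit:
drive_tool(commands="0 -0.05 0.05 0 0 0 0;0.01 -0.13 0.05 0 0 0.03 0;0.02 -0.25 0.05 0 0 0.035 0;0.02 -0.25 0 0 0 0.035 0;0.02 -0.25 0 0 0 0.035 0;0.02 -0.25 0 0 0 0.035 0;0.02 -0.25 0 0 0 0.035 0;0.02 -0.25 0 0 0 0.035 0;0.02 -0.25 0 0 0 0.035 0;0.02 -0.25 0 0 0 0.035 0;0.02 -0.25 0 0 0 0.035 0;0.02 -0.25 0 0 0 0.033 0;0.004 -0.25 0 0 0 0 0;0 -0.115 0 0 0 0 0;0 0 0 0 0 0 0;0 0 0 0 0 0 0;0 0 0 0 0 0 0", force=100)

```text
time_s: 6.33
eef_pos: [529.6, -213.2, 178.3]
ee_rot: [-0.0, 0.85, 0.527, -0.0]
force: [-0.3, -0.1, -2.1]
grip_width: 0.168
grip_force: 97.6
```

Run:
```python
from kk import *
from so import lines
s=capture("side"); t=capture("top"); z=sense(); q=z["ee_rot"]; x=2*np.arctan2(q[2],q[1]); print(z["eef_pos"],"tool x yaw",np.degrees(x), z["force"])
r=key_side(s,z["eef_pos"],x); print(r); d=r[-1]; print("along",d[0]*np.cos(x)+d[1]*np.sin(x),"across",-d[0]*np.sin(x)+d[1]*np.cos(x))
cv2.imwrite("pics/a.png",np.hstack([cv2.resize(p["pixels"][v-32:v+32,u-32:u+32],(390,390),interpolation=cv2.INTER_NEAREST) for p,v,u in((t,204,342),(s,180,325))]))
```

```text
[ 529.78169839 -213.01321095  178.36618033] tool x yaw 63.60178079021348 [ 0.01086307  0.22631663 -2.55698727]Traceback (most recent call last):
  File "<stdin>", line 4, in <module>
  File "kk.py", line 13, in key_side
    res=np.array([mm(a,e)-mm(K,e),mm(a,n)-mm(K,n)])
                  ~~^^^^^
  File "kk.py", line 12, in <lambda>
    mm=lambda P,v:((P@v).max()+(P@v).min())/2
                   ~~~~~~~~~^^
    return umr_maximum(a, axis, None, out, keepdims, initial, where)
ValueError: zero-size array to reduction operation maximum which has no identity
```

One row too many put y 24 mm too far; correcting that and looking again.

Emit:
drive_tool(commands="0 0.12 0 0 0 0 0;-0.003 0.12 0 0 0 0 0;0 0 0 0 0 0 0;0 0 0 0 0 0 0;0 0 0 0 0 0 0")

```text
time_s: 6.85
eef_pos: [529.5, -189.8, 178.4]
ee_rot: [0.0, 0.85, 0.527, 0.0]
force: [0.2, 0.6, -1.8]
grip_width: 0.168
grip_force: 97.7
```

Run:
```python
from kk import *
s=capture("side"); t=capture("top"); z=sense(); q=z["ee_rot"]; x=2*np.arctan2(q[2],q[1]); print(z["eef_pos"],"tool x yaw",np.degrees(x), z["force"])
print(proj(s,z["eef_pos"]))
cv2.imwrite("pics/a.png",np.hstack([cv2.resize(p["pixels"][v-38:v+38,u-38:u+38],(390,390),interpolation=cv2.INTER_NEAREST) for p,v,u in((t,204,342),(s,180,325))]))
```

```text
[ 529.43920815 -190.26058901  178.3365319 ] tool x yaw 63.52819371026675 [ 0.16049963 -0.44038422 -1.82577395]
[328.8275316  155.11322734]
```

View pics/a.png

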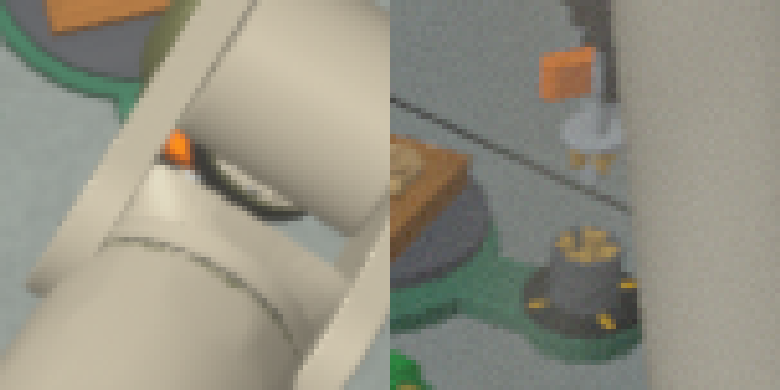

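The right picture shows the key above the socket: collar at crop (590,130), mouth at (588,243), with the arm's edge just to the right. I overlay the predicted outlines to check the alignment.

Run:
```python
from kk import *
s=capture("side"); z=sense(); q=z["ee_rot"]; x=2*np.arctan2(q[2],q[1]); X=z["eef_pos"]; print(X)
d=np.array([np.cos(x),np.sin(x),0]); pd=np.array([-d[1],d[0],0]); g=X+1.45*d+[0,0,1.4]
u0,v0,f=305,145,9; im=cv2.resize(s["pixels"][v0:v0+62,u0:u0+48],None,fx=f,fy=f,interpolation=cv2.INTER_NEAREST)
T=lambda P:np.array([((proj(s,p)-[u0,v0]+.5)*f) for p in P]).astype(np.int32)
circ=lambda c,r:[c+r*np.array([np.cos(a),np.sin(a),0]) for a in np.linspace(0,6.283,60)]
k=[(circ(g-[0,0,46],20),(255,0,255)),(circ(g-[0,0,40],20),(255,0,255)),(circ(np.array([530.07,-187.8,60]),22),(255,255,0)),(circ(np.array([530.07,-187.8,24]),37),(255,255,0))]
k+=[([g+i*36*d+j*8*pd+[0,0,h*12] for i,j in((1,1),(1,-1),(-1,-1),(-1,1),(1,1))],(255,0,255)) for h in(1,-1)]
im2=im.copy()
for P,c in k: cv2.polylines(im2,[T(P)],False,c,1)
cv2.imwrite("pics/ov.png",im2[:, :400])
```

```text
[ 529.41375395 -190.34593434  178.27884283]
```

View pics/ov.png

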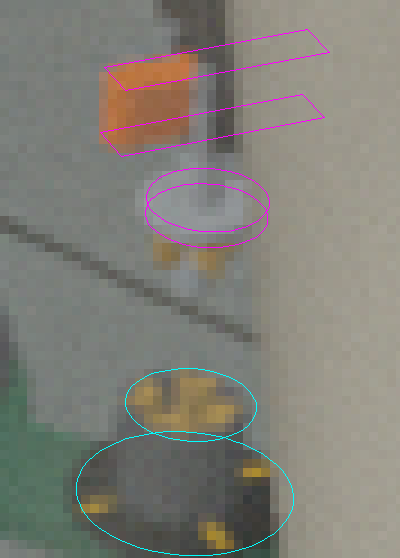

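Run:
```python
from kk import *
s=capture("side"); z=sense(); X1=z["eef_pos"]
circ=lambda c,r:[c+r*np.array([np.cos(a),np.sin(a),0]) for a in np.linspace(0,6.283,90)]
def pred(X,yaw,name):
    x=np.radians(yaw); d=np.array([np.cos(x),np.sin(x),0]); pd=np.array([-d[1],d[0],0]); g=X+1.45*d+[0,0,1.4]
    C=np.array([proj(s,p) for h in(46,40) for p in circ(g-[0,0,h],20)])
    B=np.array([proj(s,g+i*36*d+j*8*pd+[0,0,k*12]) for i in(1,-1) for j in(1,-1) for k in(1,-1)])
    print(name,"collar",C.min(0),C.max(0),"bar",B.min(0),B.max(0)); return g
pred(np.array([507.95,90.4,162.5]),46.52,"lift")
l=cv2.imread("pics/l.png")[:,390:]; l=cv2.resize(l,(64,64),interpolation=cv2.INTER_AREA)
g=pred(X1,63.53,"now")
J=[proj(s,g+v)-proj(s,g) for v in np.eye(3)]; print("J px/mm",np.round(J,3))
hs=lambda im:cv2.cvtColor(im,cv2.COLOR_BGR2HSV)
# print gray profiles: lift collar row 216 / col 266 ; now
L=l.astype(int); S=s["pixels"].astype(int)
off=(234,181)
print("lift row216 cols255-278",(L[216-181,255-234:279-234]).sum(1)//3)
print("lift col262 rows208-226",(L[208-181:227-181,262-234]).sum(1)//3)
print("lift R-B col256 rows194-214",(L[194-181:215-181,256-234,2]-L[194-181:215-181,256-234,0]))
print("lift R-B row204 cols 248-286",(L[204-181,248-234:287-234,2]-L[204-181,248-234:287-234,0]))
print("now row167 cols315-336",S[167,315:337].sum(1)//3)
print("now col323 rows160-178",S[160:179,323].sum(1)//3)
print("now R-B col320 rows148-164",S[148:165,320,2]-S[148:165,320,0])
print("now R-B row157 cols312-330",S[157,312:331,2]-S[157,312:331,0])
```

```text
lift collar [258.79699027 211.17341031] [274.22264838 222.24839051] bar [251.99403221 196.99869422] [280.68240285 209.29530665]
now collar [320.6779208 163.1862053] [334.4327078  172.03235269] bar [315.73152027 147.7756971 ] [341.17733113 161.91801227]
J px/mm [[-0.272 -0.119]
 [-0.215  0.126]
 [ 0.021 -0.302]]
lift row216 cols255-278 [118 124 121 136 157 157 158 154 152 148 140 129 122 122 141 158 156 156
 131  93  83  85  83  82]
lift col262 rows208-226 [122 129 123 126 137 156 153 153 154 156 157 155 155 138 106 109 121 125
 101]
lift R-B col256 rows194-214 [-13 -11 -11 -10  45 168 198 201 171 153 158 157 155 150 123  29  -9  -6
  -6  -1  -6]
lift R-B row204 cols 248-286 [ -4  -7  -7  34 116 168 166 144 158 168 152 150 157 137  44  -9  -9   1
   4  -2  -3  -7  -5  58 136 147 139 148 157 140 129  97  33 -16 -19 -26
 -17 -16 -20]
now row167 cols315-336 [124 121 123 121 121 141 151 147 147 149 142 139 135 123 127 143 152 135
 128 134 139 144]
now col323 rows160-178 [117 126 121 129 142 149 146 147 150 145 144 128 111 112 112 125 123 113
  93]
now R-B col320 rows148-164 [  3   1  -6  13 114 120 108  82  81  87  83  87  78  36  -1  -2   1]
now R-B row157 cols312-330 [  3   1  -3   2  67 112 106  93  87  78  75  80  80  78  23  -5   0   4
   9]
```

Run:
```python
from kk import *
s=capture("side"); t=capture("top"); z=sense(); print(z["eef_pos"])
c=np.array([530.07,-187.8,0])
circ=lambda c,r:np.array([proj(s,c+r*np.array([np.cos(a),np.sin(a),0])) for a in np.linspace(0,6.283,180)])
for h,r in((60,22),(45,22),(24,37)):
    E=circ(c+[0,0,h],r); print(h,"min",E.min(0),"max",E.max(0),"mid",(E.min(0)+E.max(0))/2)
S=np.mean([s["pixels"].astype(float)]+[capture("side")["pixels"].astype(float) for _ in range(3)],axis=0)
for v in(190,194,196): print("row",v,"cols314-336",S[v,314:337].mean(1).astype(int))
for u in(322,326,329): print("col",u,"rows182-212",S[182:213,u].mean(1).astype(int))
Y=np.minimum(S[...,1],S[...,2])-S[...,0]
# yellow line centroids seen in side vs predicted positions at radius 30.5
for k in range(4):
    a=np.radians(63.5+90*k); p=proj(s,c+[30.5*np.cos(a),30.5*np.sin(a),24]); u,v=np.round(p).astype(int)
    w=np.clip(Y[v-4:v+5,u-5:u+6]-25,0,None); gv,gu=np.mgrid[v-4:v+5,u-5:u+6]; print(k,p,"seen",(w*gu).sum()/w.sum(),(w*gv).sum()/w.sum(),w.sum())
```

```text
[ 529.38499932 -190.34206076  178.23612188]
60 min [318.4596211  185.45951823] max [333.01914254 193.55025508] mid [325.73938182 189.50488665]
45 min [318.212247 189.5396  ] max [332.68733456 197.67857647] mid [325.44979078 193.60908823]
24 min [312.97893551 192.46203299] max [337.13117312 206.26193788] mid [325.05505431 199.36198543]
row 190 cols314-336 [122 123 123 118 106 103 105 111 107 105 117 118 112 114 126 133 127 112
 109 119 125 130 139]
row 194 cols314-336 [ 96  92  85  85  93  97  98  99  99  97  95  94  94  89  88  86  84  79
 109 124 124 129 135]
row 196 cols314-336 [ 80  77  79  84  94 100  99 100  96  97  96  96  92  89  87  84  79  80
  87  88  99 124 135]
col 322 rows182-212 [124 123 122 120 107 107 116 111 107 121 114 102  99  99  96  97  97  99
  98  97  93  80  75  76  75  79  93  92  89  88 101]
col 326 rows182-212 [124 123 123 122 114 124 118 110 112 112 113 100  94  89  92  90  90  90
  87  85  86  77  69  65  67  69  81  84  81  78  94]
col 329 rows182-212 [125 123 124 124 125 112 104 109 133 129 107  92  86  85  84  80  84  81
  82  79  79  91 113 109  67  72  78  75  73  79 105]
0 [315.96673297 201.22124345] seen 315.01894736842104 200.82315789473685 118.75
1 [329.30821394 204.63878017] seen 328.6003861003861 204.12548262548262 259.0
2 [334.01452532 197.26187746] seen 332.95142857142855 196.88857142857142 175.0
3 [320.90567749 193.97619501] seen 323.94736842105266 190.96752519596865 223.25
```

The socket and the key show the same shift in the side view, about (-0.9, -0.3) px, which is camera bias. Their relative error is therefore only about (0.5, 0.7) mm. I correct that, descend to just above the rim, then go in gently.

Emit:
drive_tool(commands="0.005 0.007 -0.1 0 0 0 0;0 0 -0.15 0 0 0 0;0 0 -0.1 0 0 0 0;0 0 0 0 0 0 0;0 0 0 0 0 0 0;0 0 0 0 0 0 0")

```text
time_s: 7.8
eef_pos: [530.2, -189.6, 143.7]
ee_rot: [0.0, 0.85, 0.526, 0.0]
force: [0.6, 0.3, -1.9]
grip_width: 0.168
grip_force: 97.7
```

Emit:
drive_tool(commands="0 0 -0.03 0 0 0 0;0 0 -0.03 0 0 0 0;0 0 -0.03 0 0 0 0;0 0 -0.03 0 0 0 0;0 0 0 0 0 0 0;0 0 0 0 0 0 0")

```text
time_s: 8.3
eef_pos: [529.8, -189.4, 131.1]
ee_rot: [-0.0, 0.85, 0.526, -0.0]
force: [-0.4, -0.1, -1.9]
grip_width: 0.168
grip_force: 97.7
```

No contact force with the pilot about 5 mm below the rim, so it has entered the bore. Continuing to the splines.

Emit:
drive_tool(commands="0 0 -0.02 0 0 0 0;0 0 -0.02 0 0 0 0;0 0 -0.02 0 0 0 0;0 0 -0.01 0 0 0 0;0 0 0 0 0 0 0;0 0 0 0 0 0 0")

```text
time_s: 8.8
eef_pos: [529.9, -189.4, 124.2]
ee_rot: [-0.0, 0.85, 0.526, -0.0]
force: [-1.7, 0.4, -2.0]
grip_width: 0.166
grip_force: 97.7
```

Emit:
drive_tool(commands="0 0 -0.02 0 0 0 0;0 0 -0.02 0 0 0 0;0 0 0 0 0 0 0;0 0 0 0 0 0 0")

```text
time_s: 9.13
eef_pos: [529.9, -189.4, 120.2]
ee_rot: [-0.0, 0.85, 0.526, -0.0]
force: [0.0, 0.2, -2.4]
grip_width: 0.171
grip_force: 97.7
```

Grip height is 121.6 mm, below the 124 mm unmeshed rest, with no push-back: the splines have entered the slots. Pressing on.

Emit:
drive_tool(commands="0 0 -0.02 0 0 0 0;0 0 -0.02 0 0 0 0;0 0 -0.02 0 0 0 0;0 0 0 0 0 0 0;0 0 0 0 0 0 0")

```text
time_s: 9.55
eef_pos: [530.0, -189.5, 114.6]
ee_rot: [0.0, 0.85, 0.526, 0.0]
force: [0.2, 0.2, 2.4]
grip_width: 0.173
grip_force: 98.4
```

Emit:
drive_tool(commands="0 0 -0.02 0 0 0 0;0 0 -0.02 0 0 0 0;0 0 -0.02 0 0 0 0;0 0 0 0 0 0 0;0 0 0 0 0 0 0")

```text
time_s: 9.97
eef_pos: [530.0, -189.5, 108.4]
ee_rot: [0.0, 0.85, 0.526, 0.0]
force: [-0.9, 0.5, 5.5]
grip_width: 0.173
grip_force: 98.8
```

Emit:
drive_tool(commands="0 0 -0.02 0 0 0 0;0 0 -0.015 0 0 0 0;0 0 0 0 0 0 0;0 0 0 0 0 0 0")

```text
time_s: 10.3
eef_pos: [530.1, -189.5, 105.1]
ee_rot: [0.0, 0.85, 0.526, 0.0]
force: [-1.3, 0.5, 6.9]
grip_width: 0.172
grip_force: 99.0
```

Emit:
drive_tool(commands="0 0 -0.01 0 0 0 0;0 0 0 0 0 0 0;0 0 0 0 0 0 0")

```text
time_s: 10.55
eef_pos: [530.1, -189.5, 104.7]
ee_rot: [0.0, 0.85, 0.526, 0.0]
force: [-2.7, 1.5, 11.1]
grip_width: 0.168
grip_force: 99.6
```

The force now rises sharply at 104.7 mm, against 104.6 expected for home: the collar is on the rim. I add a firm press.

Emit:
drive_tool(commands="0 0 -0.01 0 0 0 0;0 0 -0.01 0 0 0 0;0 0 0 0 0 0 0;0 0 0 0 0 0 0;0 0 0 0 0 0 0")

```text
time_s: 10.97
eef_pos: [530.3, -189.6, 104.6]
ee_rot: [0.001, 0.85, 0.527, 0.0]
force: [-8.7, 4.5, 28.8]
grip_width: 0.168
grip_force: 102.2
```

Run:
```python
from kk import *
s=capture("side"); z=sense(); print(z["eef_pos"],z["force"],z["wrist_torque"],z["ee_rot"])
cv2.imwrite("pics/end.png",cv2.resize(s["pixels"][150:214,290:354],(512,512),interpolation=cv2.INTER_NEAREST))
```

```text
[ 530.24098829 -189.62753554  104.6198761 ] [-8.21958922  4.2065023  27.96861275] [0.82059235 1.73479127 0.0153309 ] [9.27281066e-04 8.50128617e-01 5.26574195e-01 3.05060774e-04]
```

View pics/end.png

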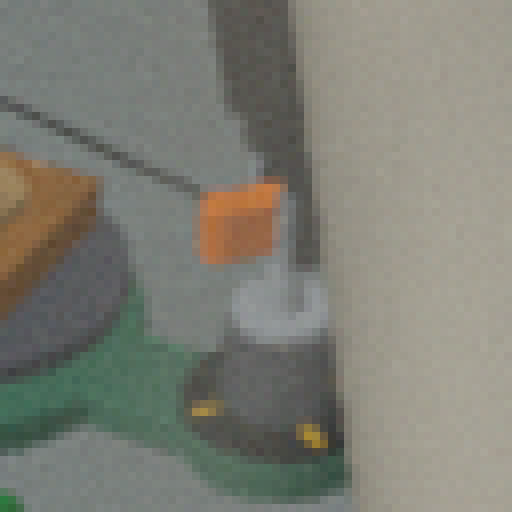

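The collar, at crop (280,305), sits flush on the sleeve's rim, the key is upright, and it is pressed with about 28 N. Handing in.

```bash
python3 -c "
from rig import *
print(finish_job())"
```

```text
the job is handed in; nothing more can be done
None
```

The orange key is fully home in the brake socket, collar on the rim, still gripped and pressed down with about 28 N; I handed the job in at about 11 s, and the result has not been reported back to me.

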